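# Tuck a specimen plate under the microscope stage's retaining leaf and hold it flat

## Robot

A 6-joint arm with a two-finger parallel gripper is mounted at the origin on the work surface. World frame = base frame: x ahead of the robot, y to its left, z up, the work surface at z = 0. Lengths are in mm, angles in degrees, forces in N, time in s.
With the tool pointing down it reaches from about 350 to 850 mm from the base axis. Payload 8.1 kg.
Tool frame: the origin (TCP) lies midway between the tips of the shut fingers; the grasp point (between the pads) lies 19 mm behind it; z points along the fingers, y is the direction in which the jaws open and shut (so a half turn about z gives the same grasp; the last joint's range is limited). The gripper opens to 85 mm and grips with 20 to 120 N. Pads are 22 mm wide; open, the fingers measure 114 mm over their backs; the gripper's body (76 mm by 85 mm) begins 54 mm behind the grasp point. The pads swing forward as they close: fully open they stand 13 mm farther back than shut.
Start: joints at [-79.836, 7.471, 85.268, -0, 87.261, -4.893], TCP at [155.891, -579.399, 231.292] pointing down, gripper open.
Joint ranges: [-169.43, 169.43], [-51.17, 129.36], [1.28, 143.12], [-76.62, 256.62], [0, 156.53], [-152.29, 152.29]. Speed limits (degrees/s): [136.94, 136.94, 159.86, 180, 180, 180].

## Interface

Orientations are given as [roll, pitch, yaw] about the fixed x, y, z axes, in that order (R = Rz(yaw) Ry(pitch) Rx(roll)).
In Python, from bench import r gives the robot as it stands.
- The arm moves only by the tool carry_out, never from a script. Its argument "increments" is a list of rows, each a list of 3 entries, a list of its own where there are three numbers: the shift along the tool's x, y, z in m, then the turn, a rotation vector about the tool's x, y, z in rad, then the closure, from 0 (fully open) to 1 (shut). A call has 1 to 12 rows; each row shifts and turns the pose as measured when the row begins, along the tool's axes as they then stand; what a row does not reach is not made up. A row lasts 1/10 s, in which the tool goes at most 50 mm and 8.59 degrees, less where a joint would pass 70% of its speed; a pose out of reach is approached as far as the arm can. A call with a gripper value outside its range is refused whole. The fingers move at their own pace and stop on an object; "newtons" is the grip in N (left out, the last holds). Time passes only in rows, so rows that do not move let the fingers close. It gives the time, the measured TCP pose, the force and the opening at its end, in the units of the state.
- r.sense(): the state, without advancing time (a new reading comes with each control period).
- r.snapshot(name): name is "scene" or "top" or "wrist"; returns a dict with "image" (384x512x3 uint8, blue, green, red), "vertical_fov" (degrees; the focal length in pixels is half the picture's height over the tangent of half this angle, whatever the lens; pixels are square), "cx", "cy" (the principal point, pixels), "k1" (the pictures are not rectified: a ray, as slopes to the right and down, at radius r is drawn at 1 + k1 r^2 times it, then the intrinsics apply), "rvec" (rotation vector, rad) and "tvec" (3), from world to camera coordinates, as OpenCV has them. Camera axes: x right, y down, z forward; pixel columns grow to the right and rows downward; lengths in mm; the calibration is good to about 2 mm. A picture is of the moment at which its call begins. There is no depth.
- r.hand_in(): hands the job in, once; it reports no verdict.
The state is a dict: "time": time; "joint_pos": joint angles; "qd": joint speeds; "joint_efforts": joint torques, N m; "tool_pos": TCP position; "tcp_rot": TCP orientation; "ft_force": force on the tool from outside, world axes, zero at the start; "wrist_torque": the same for the moment, N m; "finger_gap": finger opening in mm.
Only numpy, scipy, OpenCV 4.12 (cv2) and the standard library are available. Lean on these libraries where they do the work, as an engineer would, in place of code of your own. Each camera call takes 0.05 s, during which the arm holds its last target.

## Task

On the microscope stage lying on the bench, push the clip carriage by its red post along its rail (towards the robot's left) until it clicks past its spring detent and stops. Then pick up the aluminium specimen plate by its blue grip and tuck its front edge squarely under the middle of the carriage's brass leaf, without lifting the leaf, until the red line on the plate has gone under the leaf's edge. Finish still gripping the blue grip and pressing the plate down flat on the black deck with a moderate push (some 10 to 20 N), so that a colleague can fasten it: do not let go; leave the tip box, tube rack and bottle where they are.

Things in the scene. Friction and masses are not known exactly. Their poses are not given: they have to be found in the camera images.
- stage: Microscope stage unit, fixed: white base, black deck, 200 mm (x) by 250 mm (y), deck top 50 mm above the bench. Origin: centre of its underside. +x points away from the robot, +y to the robot's left, turned by up to 0.2 rad. A black drive knob sticks out 52 mm from its +y side. Rail and carriage lie along its far (+x) edge; the deck before them is bare.
- deck: The stage's black deck slab, 10 mm thick, same axes as the stage; origin at the centre of its underside, so the deck's top is 10 mm above this point.
- carriage (a joint): Clip carriage along its rail, m: 0 to 0.080 (hard stop), growing in the stage's +y. Friction about 0.5 N; from 0.063 to 0.070 a spring plunger resists with up to about 8 N; push on past it to the stop (clicked home: above 0.0765), where it then stays. Aluminium block, 28 mm (x) by 80 mm (y), top 14 mm above the deck, centre at stage x = 0.090, y = value - 0.050.
- post_top (a point): Centre of the top of the red push post on the carriage: 14 x 14 mm, 34 mm tall, standing on the middle of the carriage block; its top is 48 mm above the deck.
- leaf (a joint): Lift of the brass retaining leaf, rad: 0 as it lies level, grows as its free edge rises. It is hinged on the carriage's near side and a weak spring (about 0.5 N at its edge) holds it at 0. It must not exceed 0.12 at any time.
- leaf_edge (a point): Middle of the leaf's free edge, facing the stage's -x (the robot); axes as the stage's while it lies down; moves with the carriage. Leaf: 60 mm wide (y), 46 mm from edge to hinge, 2 mm thick. Its flat underside is at this height, 7 mm above the deck; the first 6 mm are flared up by 4 mm. A plate slid under meets the carriage block 44 mm in.
- plate: Specimen plate, aluminium, 100 mm (x) by 70 mm (y) by 4 mm thick, about 0.12 kg, lying flat on a blue mat on the bench to the robot's right of the stage. Origin: centre of its underside; +x towards its front edge (the one to tuck). A red line runs across its top 23 to 25 mm behind the front edge; a round green window in the middle is flush.
- plate_grip (a point): Point in the plate's blue grip, an upright block 34 mm (x) by 14 mm (y), rising from the plate's top (4 mm) to 38 mm above the plate's underside. The point is at its middle, 29 mm behind the plate's centre and 26 mm above the plate's underside. Grasp it across its 14 mm, fingers closing along the plate's y.
- plate_front (a point): Middle of the plate's front edge at its underside, 50 mm in +x of the plate's origin; axes as the plate's.
- tip_box: Yellow pipette tip box, 120 x 85 x 51 mm, origin at the centre of its underside; leave it alone.
- tube_rack: Blue tube rack, 130 x 70 x 40 mm, with capped tubes up to 52 mm; origin at the centre of its underside; leave it alone.
- reagent: White reagent bottle with black cap, 56 mm diameter, 120 mm tall; origin at the centre of its underside; leave it alone.
Not all that is in view belongs to the job. Of the things that look like the plate, take the one that is farthest from the robot's base at the start.

How it is judged (in metres and radians):
On the way, in this order (a step that is already met when the one before it is completed fails the run):
1. the carriage has clicked past its detent (value of joint carriage above 0.0765 m), for 0.3 s.
2. the plate lies flat on the deck with its front edge squarely under the leaf, past the red line (x of plate_front in the frame of leaf_edge above 0.022 m and y of plate_front in the frame of leaf_edge between -0.012 and 0.012 m and z of plate_front in the frame of leaf_edge below -0.004 m and angle between the x axis of plate and the x axis of stage, either way round below 0.12 rad and angle between plate's own z axis and vertical below 0.04 rad and z of plate in the frame of stage below 0.053 m and value of joint leaf below 0.04 rad and value of joint carriage above 0.0765 m), for 0.3 s.
At the end, for the whole second after the job is handed in: Carriage past its detent (above 0.0765). Plate flat on the deck (0.04 rad, 3 mm), its front edge 22 mm or more under the leaf, within 12 mm of the middle and 0.12 rad of square; leaf down (under 0.04 rad). Fingers still hold the plate and press it on the deck with 4 to 60 N, at rest (all of step 2 and contact force between plate and deck between 4 and 60 N and contact force between the fingers and plate above 2 N and linear speed of plate below 0.02 m/s); the arm keeps its last pose, push and grip.
It fails at once if the leaf was lifted (over 0.12 rad) (value of joint leaf above 0.12 rad).
It fails at once if the tip box was pushed away (over 30 mm) (distance of tip_box from where it was at the start of the episode above 0.03 m).
It fails at once if the tube rack was pushed away (over 30 mm) (distance of tube_rack from where it was at the start of the episode above 0.03 m).
It fails at once if the bottle was pushed away (over 30 mm) (distance of reagent from where it was at the start of the episode above 0.03 m).
It also fails if it takes over 61 s, if anything falls off the work surface, if the arm or the gripper's body presses on something with over 40 N, if the wrist force passes 120 N, or if a joint passes its speed limit or range.

## Working session

There is one attempt and no reset: what is moved stays moved. The work goes in short steps, Python scripts to look and compute and a tool call to move; the robot and the scene stay as the last step left them, time stands still between calls to the robot, and variables do not carry over. Pictures are saved under pics/ and viewed, and the job is handed in when it is done.

Besides the shell and the picture viewer there is one more tool, called after "Request:" as name(argument=value, ...), one argument or row to a line, values as JSON. carry_out: Moves the arm, as the interface text tells. Its arguments: {"type":"object","properties":{"increments":{"type":"array"},"newtons":{"type":"number"}},"required":["increments"]}

```bash
ls; mkdir -p pics; cat > h.py <<'E'
import numpy as np, cv2
from bench import r
def snap(name,fn):
    s=r.snapshot(name); cv2.imwrite('pics/'+fn+'.png',s['image']); np.save('pics/'+fn+'.npy',s,allow_pickle=True); return s
def load(fn): return np.load('pics/'+fn+'.npy',allow_pickle=True).item()
def cam(s):
    h=s['image'].shape[0]; f=h/2/np.tan(np.radians(s['vertical_fov'])/2)
    K=np.array([[f,0,s['cx']],[0,f,s['cy']],[0,0,1.]]); return K,np.array([s['k1'],0,0,0,0.])
def ray(s,px):
    K,D=cam(s); u=cv2.undistortPoints(np.array(px,float).reshape(-1,1,2),K,D).reshape(-1,2)
    R=cv2.Rodrigues(np.array(s['rvec'],float))[0]; t=np.array(s['tvec'],float).reshape(3)
    return -R.T@t, np.c_[u,np.ones(len(u))]@R
def onz(s,px,z):
    c,d=ray(s,px); return c+d*((z-c[2])/d[:,2])[:,None]
def proj(s,P):
    K,D=cam(s); return cv2.projectPoints(np.array(P,float).reshape(-1,1,3),np.array(s['rvec'],float),np.array(s['tvec'],float),K,D)[0].reshape(-1,2)
E
python3 - <<'E'
from h import *
for n in ['scene','top','wrist']:
    s=snap(n,n+'0'); print(n,{k:v for k,v in s.items() if k!='image'})
print(r.sense())
E
```

```text
pics
scene {'vertical_fov': 49.11544870744146, 'cx': 256.0593800048637, 'cy': 191.90578628797556, 'k1': 0.008540694060072284, 'rvec': array([ 0.78898014,  2.40306556, -1.29453388]), 'tvec': array([ 383.85690114, -110.22752253, 1740.99657261])}
top {'vertical_fov': 47.36511914009111, 'cx': 255.59170153313107, 'cy': 190.11305667596818, 'k1': 0.032667556968645754, 'rvec': array([ 2.12909629, -2.14366721,  0.15396084]), 'tvec': array([  28.09101603,  509.21320115, 1239.3285777 ])}
wrist {'vertical_fov': 62.56709660798245, 'cx': 258.4203883268647, 'cy': 196.5941747416861, 'k1': 0.012948422145933638, 'rvec': array([-2.30449402,  1.76503403,  0.26092821]), 'tvec': array([-599.14840228,  -37.28894672,  380.03276142])}
{'time': 0.15, 'joint_pos': array([-7.98328919e+01,  7.50899659e+00,  8.53144206e+01,  4.66915702e-04,
        8.72622398e+01, -4.89487891e+00]), 'qd': array([ 0.03570548, -0.19925633, -0.25605141, -0.07371195, -0.00667384,
       -0.07699024]), 'joint_efforts': array([ 1.30504410e-03, -5.70065045e+01, -5.01157808e+01, -8.87629426e-05,
        9.48808563e-03,  2.00102122e-06]), 'tool_pos': array([ 155.84885119, -578.96425313,  230.45054502]), 'tcp_rot': array([-1.79914695e+02, -7.77356900e-03,  1.50619586e+01]), 'ft_force': array([-0.01546064, -0.04260806,  0.25330979]), 'wrist_torque': array([-0.05893815,  0.01768557,  0.07439495]), 'finger_gap': 85.66043497309069}
```

View pics/scene0.png

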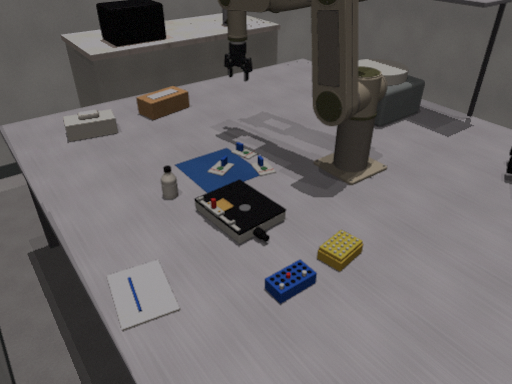

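View pics/top0.png

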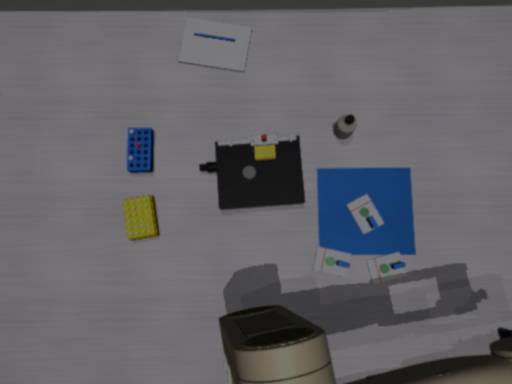

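View pics/wrist0.png

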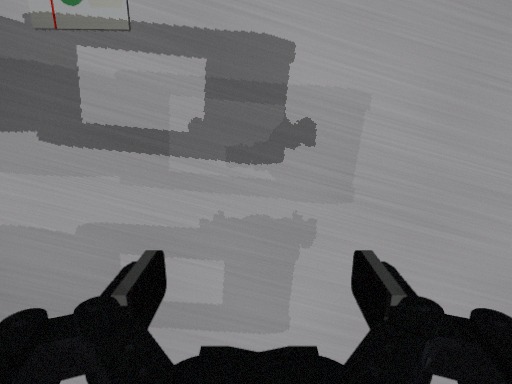

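The top view shows the stage at about (260,172), the red post at (264,138) and the leaf at (264,152). Of the three plates, the one on the mat at (365,214) is the farthest. I'll zoom in to measure.

```bash
python3 - <<'E'
from h import *
s=load('top0'); im=s['image']
a=cv2.resize(im[115:225,190:315],None,fx=6,fy=5.4,interpolation=cv2.INTER_CUBIC)
cv2.imwrite('pics/z1.png',a[:600])
b=cv2.resize(im[160:285,310:420],None,fx=4.8,fy=4.8,interpolation=cv2.INTER_CUBIC); cv2.imwrite('pics/z2.png',b)
print(onz(s,[[365,214],[333,262],[388,267],[264,137],[145,215],[140,150],[345,123]],0).round())
s=load('scene0'); im=s['image']
b=cv2.resize(im[130:240,155:290],None,fx=5.4,fy=5.4,interpolation=cv2.INTER_CUBIC); cv2.imwrite('pics/z3.png',b)
E
```

```text
[[ 441. -300.    0.]
 [ 301. -200.    0.]
 [ 286. -359.    0.]
 [ 680.   -2.    0.]
 [ 443.  356.    0.]
 [ 642.  378.    0.]
 [ 722. -251.    0.]]
```

View pics/z1.png

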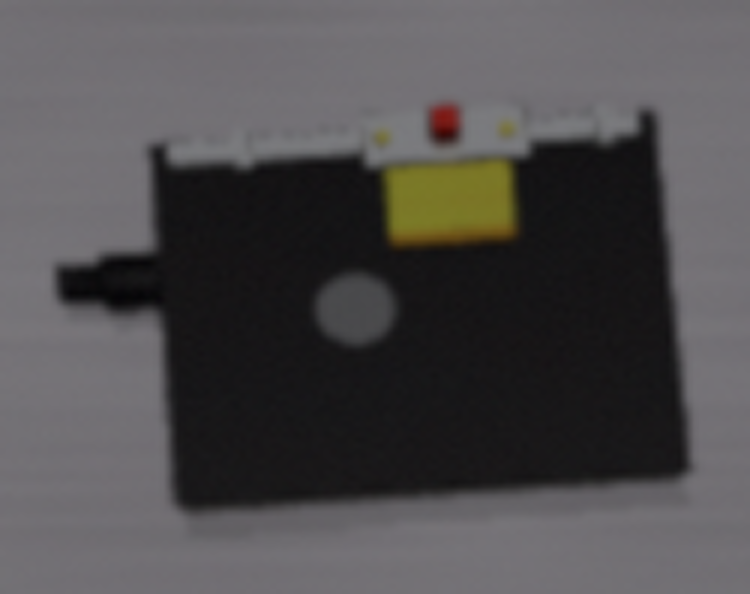

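View pics/z2.png

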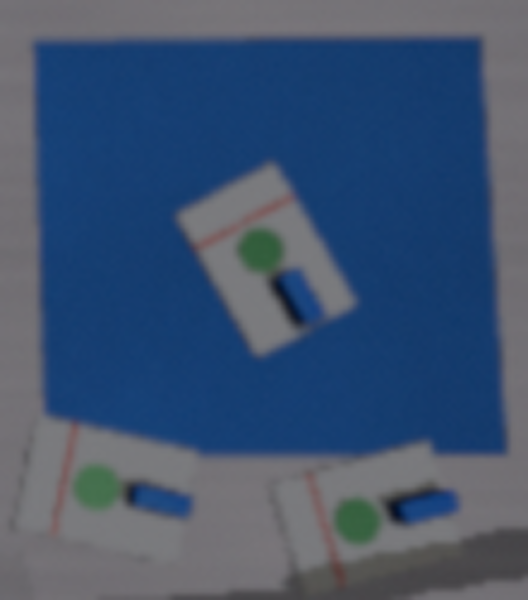

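View pics/z3.png

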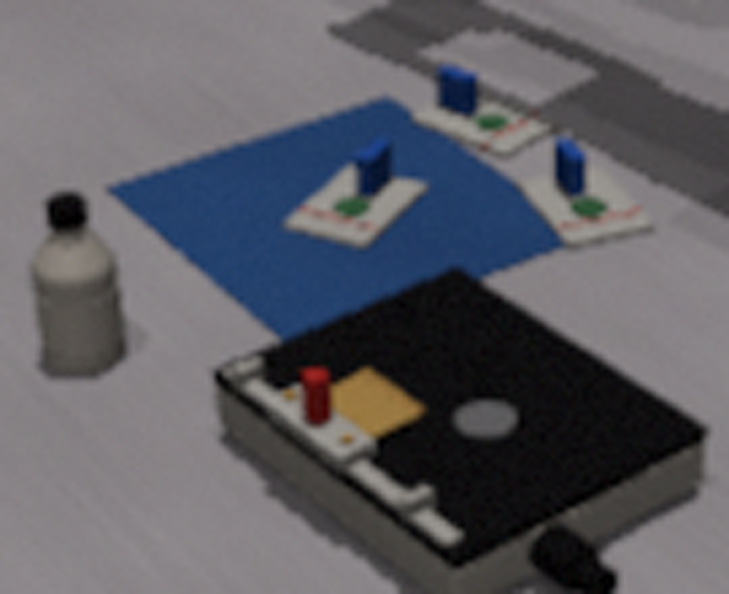

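```bash
cat >> h.py <<'E'
def crn(s,px,zs):
    return np.array([onz(s,[p],z)[0] for p,z in zip(px,np.broadcast_to(zs,len(px)))])
E
python3 - <<'E'
from h import *
s=load('top0'); im=s['image']
c=np.array([[152,146],[652,112],[688,470],[180,507]])/[6,5.4]+[190-.5+.08,115-.5+.09]
P=crn(s,c,50); print(P.round(1)); 
print('sizes',[np.linalg.norm(P[i]-P[(i+1)%4]).round(1) for i in range(4)],'ctr',P.mean(0).round(1))
ex=(P[0]+P[1]-P[2]-P[3]);print('yaw',np.degrees(np.arctan2(ex[1],ex[0])), 'yaw y', [np.degrees(np.arctan2(-(a-b)[0],(a-b)[1])) for a,b in [(P[0],P[1]),(P[3],P[2])]])
hsv=cv2.cvtColor(im,cv2.COLOR_BGR2HSV)
def cent(m,z,lab):
    n,l,st,ce=cv2.connectedComponentsWithStats(m.astype(np.uint8))
    for i in range(1,n):
        if st[i,4]>=8: print(lab,st[i],ce[i].round(1),onz(s,[ce[i]],z)[0].round(1))
H,S,V=cv2.split(hsv)
cent(((H<6)|(H>174))&(S>150)&(V>60),98,'red')
cent((H>20)&(H<35)&(S>120)&(V>70),57,'yel')
cent((H>50)&(H<75)&(S>80),4,'green')
# white plate on mat
m=np.zeros(im.shape[:2],np.uint8); m[180:244,335:395]=1
w=((~((H>95)&(H<125)&(S>110)))&(m>0)).astype(np.uint8)
n,l,st,ce=cv2.connectedComponentsWithStats(w); 
for i in range(1,n): print(st[i],ce[i])
# plate corners by zoom z2
c=np.array([[272,161],[176,213],[259,357],[357,300]])/4.8+[310-.4,160-.4]
Q=crn(s,c,5);print(Q.round(1),[np.linalg.norm(Q[i]-Q[(i+1)%4]).round(1) for i in range(4)],Q.mean(0))
e=Q[0]+Q[1]-Q[2]-Q[3];print(np.degrees(np.arctan2(e[1],e[0])))
E
```

```text
[[ 653.4  143.6   50. ]
 [ 670.3 -102.3   50. ]
 [ 473.1 -115.4   50. ]
 [ 455.   128.6   50. ]]
sizes [np.float64(246.4), np.float64(197.6), np.float64(244.7), np.float64(198.9)] ctr [562.9  13.6  50. ]
yaw 4.084692119078545 yaw y [np.float64(3.9334088134875715), np.float64(4.241264069743848)]
red [262 135   4   5  18] [263.7 137. ] [6.526e+02 2.000e-01 9.800e+01]
yel [254 145  22  15 283] [264.6 151.8] [619.8  -2.6  57. ]
yel [123 195  34  45 991] [139.9 217.5] [430.1 355.   57. ]
green [360 208   8   8  48] [363.9 211.8] [ 447.5 -295.8    4. ]
green [326 258   8   7  43] [329.7 261.1] [ 303.6 -190.2    4. ]
green [381 265   8   8  48] [384.1 268.2] [ 282.8 -346.7    4. ]
[347 194  37  40 785] [364.2522293  212.81528662]
[[ 503.1 -305.2    5. ]
 [ 470.9 -244.6    5. ]
 [ 381.8 -291.7    5. ]
 [ 416.4 -353.1    5. ]] [np.float64(68.6), np.float64(100.9), np.float64(70.4), np.float64(99.1)] [ 443.05155937 -298.661766      5.        ]
28.40464049637081
```

Request:
carry_out(
  increments=[
    [[0.035, -0.024, 0], [0, 0, 0], 0.4],
    [[0.035, -0.024, 0], [0, 0, 0], 0.4],
    [[0.035, -0.024, 0], [0, 0, 0], 0.4],
    [[0.035, -0.024, 0], [0, 0, 0], 0.4],
    [[0.035, -0.024, 0], [0, 0, 0], 0.4],
    [[0.035, -0.024, 0], [0, 0, 0], 0.4],
    [[0.035, -0.024, 0], [0, 0, 0], 0.4],
    [[0.035, -0.024, 0], [0, 0, 0], 0.4],
    [[0.035, -0.024, 0], [0, 0, 0], 0.4],
    [[0.035, -0.024, 0], [0, 0, 0], 0.4],
    [[0.035, -0.024, 0], [0, 0, 0], 0.4],
    [[0.035, -0.024, 0], [0, 0, 0], 0.4],
  ],
)

```text
time: 1.35
tool_pos: [493.9, -179.7, 226.8]
tcp_rot: [-179.7, 0.1, 14.5]
ft_force: [1.9, -0.1, 0.2]
finger_gap: 50.9
```

```bash
cat >> h.py <<'E'
from scipy.spatial.transform import Rotation as Ro
def Rt(rpy): return Ro.from_euler('xyz',rpy,degrees=True)
def todo(pos,yaw,tilt=(180,0)):
    st=r.sense(); R=Rt(st['tcp_rot']); d=R.inv().apply(np.array(pos)-st['tool_pos'])
    rv=(R.inv()*Rt([tilt[0],tilt[1],yaw])).as_rotvec()
    print('t %.2f'%st['time'],'pos',st['tool_pos'].round(1),'rpy',st['tcp_rot'].round(2),'F',st['ft_force'].round(1),'gap %.1f'%st['finger_gap'],'q',st['joint_pos'].round(0))
    print('  d mm',d.round(1),'turn',rv.round(3))
E
python3 -c "
from h import *
todo([654,0,180],4.1)"
```

```text
t 1.35 pos [ 493.9 -179.7  226.8] rpy [-1.7968e+02  9.0000e-02  1.4480e+01] F [ 1.9 -0.1  0.2] gap 50.9 q [-26.  -4.  97.   0.  87.  50.]
  d mm [ 200.  -133.7   47.3] turn [-0.005  0.002  0.181]
```

Request:
carry_out(
  increments=[
    [[0.034, -0.023, 0.006], [0, 0, 0.03], 0.5],
    [[0.034, -0.023, 0.006], [0, 0, 0.03], 0.5],
    [[0.034, -0.022, 0.006], [0, 0, 0.03], 0.5],
    [[0.034, -0.02, 0.006], [0, 0, 0.03], 0.5],
    [[0.034, -0.018, 0.006], [0, 0, 0.03], 0.5],
    [[0.024, -0.01, 0.006], [0, 0, 0.03], 0.5],
    [[0, 0, 0], [0, 0, 0], 0.5],
  ],
)

```text
time: 2.05
tool_pos: [669.8, -17.3, 186.8]
tcp_rot: [-179.6, 0.3, 4.1]
ft_force: [0.7, 0.4, -0.1]
finger_gap: 42.6
```

```bash
python3 -c "
from h import *
todo([654,0,180],4.1); snap('wrist','w1');todo([654,0,180],4.1)"
```

```text
t 2.05 pos [669.8 -17.3 186.8] rpy [-179.64    0.28    4.12] F [ 0.7  0.4 -0.1] gap 42.6 q [-6. 20. 76.  0. 85. 80.]
  d mm [-14.5 -18.4   7. ] turn [-0.006  0.005  0.   ]
t 2.10 pos [669.  -18.2 187.3] rpy [-179.66    0.29    4.15] F [-0.  -0.2 -0.1] gap 42.4 q [-6. 20. 76.  0. 85. 80.]
  d mm [-13.6 -19.2   7.4] turn [-0.006  0.005  0.001]
```

View pics/w1.png

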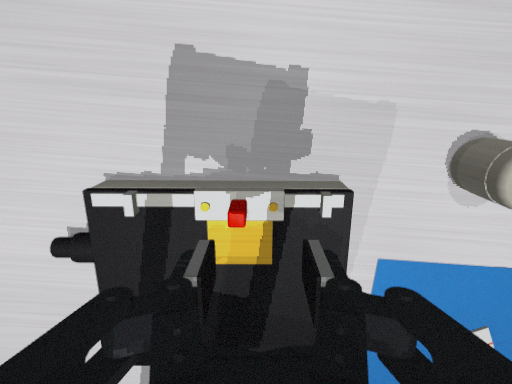

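The wrist view shows the whole far side of the deck: far corners at about (87,190) and (351,191), the post near (238,213), and the leaf between (207..272, 263). I'll take measurements from it.

```bash
python3 - <<'E'
from h import *
s=load('w1'); im=s['image']
P=onz(s,[[87,190],[351,190.5]],50);print('deck',P.round(1),np.linalg.norm(P[0]-P[1]),np.degrees(np.arctan2(-(P[0]-P[1])[0],(P[0]-P[1])[1])))
H,S,V=cv2.split(cv2.cvtColor(im,cv2.COLOR_BGR2HSV))
m=((((H<6)|(H>174))&(S>150)&(V>60))*255).astype(np.uint8)
c=max(cv2.findContours(m,0,1)[0],key=cv2.contourArea);print(c[:,0].min(0),c[:,0].max(0))
a=cv2.resize(im[190:275,190:290],None,fx=7,fy=7);cv2.imwrite('pics/z4.png',a)
m=(((H>15)&(H<32)&(S>150)&(V>100))*255).astype(np.uint8)
c=max(cv2.findContours(m,0,1)[0],key=cv2.contourArea);b=c[:,0];print(b.min(0),b.max(0));
print(onz(s,[[208,263.5],[272,263.5]],59).round(1), onz(s,[[195,220],[283,220]],64).round(1))
E
```

```text
deck [[ 653.4  139.8   50. ]
 [ 670.9 -101.4   50. ]] 241.84330504833994 4.151235462806112
[228 200] [245 226]
[207 221] [272 263]
[[591.4  25.8  59. ]
 [596.  -35.   59. ]] [[636.9  37.9  64. ]
 [642.8 -40.8  64. ]]
```

View pics/z4.png

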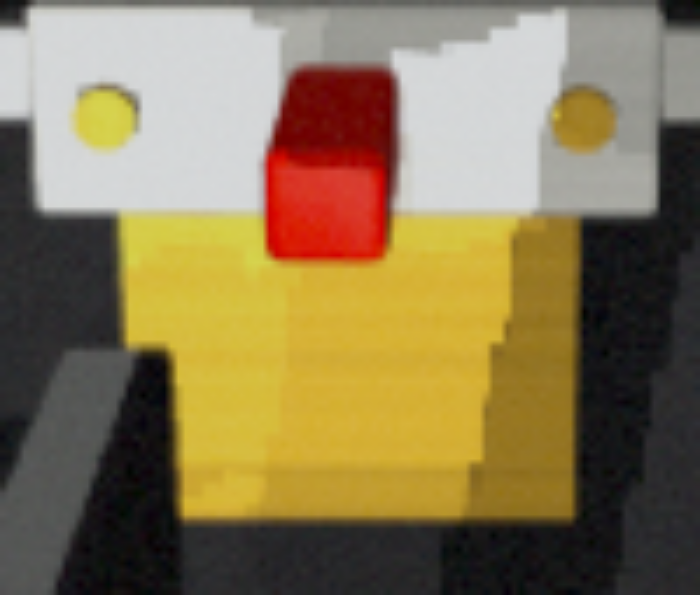

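```bash
python3 - <<'E'
from h import *
s=load('w1')
print('post',onz(s,[[228,226.5],[245,226.5],[236.7,219.1]],98).round(1))
c=.99744;n=.0715
def st(p): 
    d=np.array(p)[:2]-[563,13.6]; return (d@[c,n]).round(1),(d@[-n,c]).round(1)
print(st(onz(s,[[236.7,219.1]],98)[0]), st(onz(s,[[240,263.5]],59)[0]))
todo([654,1,160],4.1)
E
```

```text
post [[647.    5.3  98. ]
 [648.1  -8.   98. ]
 [653.8  -1.2  98. ]]
(np.float64(89.5), np.float64(-21.2)) (np.float64(29.3), np.float64(-20.4))
t 2.10 pos [669.  -18.2 187.3] rpy [-179.66    0.29    4.15] F [-0.  -0.2 -0.1] gap 42.4 q [-6. 20. 76.  0. 85. 80.]
  d mm [-13.4 -20.   27.5] turn [-0.006  0.005  0.001]
```

Request:
carry_out(
  increments=[
    [[-0.0135, -0.018, 0.02], [0, 0, 0], 0.5],
    [[0, 0, 0.02], [0, 0, 0], 0.5],
    [[0, 0, 0], [0, 0, 0], 0.5],
  ],
)

```text
time: 2.4
tool_pos: [652.5, -2.4, 147.3]
tcp_rot: [-179.7, 0.3, 4.2]
ft_force: [0.0, 0.9, 0.5]
finger_gap: 42.6
```

```bash
python3 -c "
from h import *
todo([654,-1,76],4.1)"
```

```text
t 2.40 pos [652.5  -2.4 147.3] rpy [-179.72    0.29    4.18] F [0.  0.9 0.5] gap 42.6 q [-5. 19. 81.  0. 80. 81.]
  d mm [ 1.9 -0.9 71.3] turn [-0.005  0.005  0.001]
```

Request:
carry_out(
  increments=[
    [[0.001, 0, 0.02], [0, 0, 0], 0.5],
    [[0, 0, 0.02], [0, 0, 0], 0.5],
    [[0, 0, 0.02], [0, 0, 0], 0.5],
    [[0, 0, 0.01], [0, 0, 0], 0.5],
    [[0, 0, 0], [0, 0, 0], 0.5],
    [[0, -0.01, 0], [0, 0, 0], 0.5],
    [[0, -0.01, 0], [0, 0, 0], 0.5],
    [[0, -0.01, 0], [0, 0, 0], 0.5],
    [[0, -0.01, 0], [0, 0, 0], 0.5],
    [[0, 0, 0], [0, 0, 0], 0.5],
  ],
)

```text
time: 3.4
tool_pos: [653.4, 36.6, 88.5]
tcp_rot: [-179.9, -0.4, 4.0]
ft_force: [-0.1, -0.2, -0.4]
finger_gap: 42.7
```

```bash
python3 -c "
from h import *
todo([650,36,76],4.1)
snap('top','t2'); s=snap('wrist','w2')
todo([650,36,76],4.1)"
```

```text
t 3.40 pos [653.4  36.6  88.5] rpy [-179.87   -0.43    4.01] F [-0.1 -0.2 -0.4] gap 42.7 q [-1. 21. 84.  0. 74. 85.]
  d mm [-3.6  0.4 12.4] turn [-0.002 -0.008 -0.002]
t 3.50 pos [653.5  35.3  88.3] rpy [-179.9    -0.42    3.98] F [ 1.1 -0.3  0.7] gap 42.3 q [-1. 21. 84.  0. 74. 85.]
  d mm [-3.5 -0.9 12.2] turn [-0.002 -0.007 -0.002]
```

View pics/w2.png

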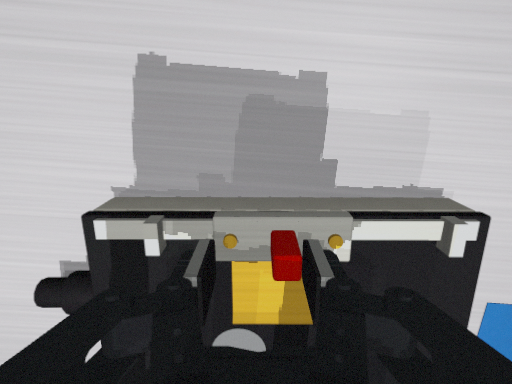

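The post (285,260) is between the fingers, just inside the right one. The tool is still 12 mm high, so I'll lower it before pushing on.

Request:
carry_out(
  increments=[
    [[0, 0, 0.01], [0, 0, 0], 0.5],
    [[-0.001, 0, 0.009], [0, 0.004, 0], 0.5],
    [[0, 0, 0], [0, 0, 0], 0.5],
    [[0, -0.008, 0], [0, 0, 0], 0.5],
    [[0, -0.008, 0], [0, 0, 0], 0.5],
    [[0, 0, 0], [0, 0, 0], 0.5],
  ],
)

```text
time: 4.1
tool_pos: [650.9, 50.2, 66.5]
tcp_rot: [-180.0, -0.6, 3.9]
ft_force: [-1.2, 0.0, 0.2]
finger_gap: 43.1
```

```bash
python3 -c "
from h import *
todo([650,64,72],4.1)"
```

```text
t 4.10 pos [650.9  50.2  66.5] rpy [-179.99   -0.58    3.86] F [-1.2  0.   0.2] gap 43.1 q [-0. 22. 86.  0. 72. 86.]
  d mm [  0.1 -13.9  -5.5] turn [-0.    -0.01  -0.004]
```

Request:
carry_out(
  increments=[
    [[0, -0.003, -0.005], [0, -0.005, 0], 0.5],
    [[0, -0.006, 0], [0, -0.005, 0], 0.5],
    [[0, -0.006, 0], [0, 0, 0], 0.5],
    [[0, -0.004, 0], [0, 0, 0], 0.5],
  ],
)

```text
time: 4.5
tool_pos: [649.7, 65.2, 72.0]
tcp_rot: [179.5, 0.1, 3.8]
ft_force: [1.9, -32.1, -4.2]
finger_gap: 42.7
```

```bash
python3 -c "
from h import *
todo([650,64,72],4.1)"
```

```text
t 4.50 pos [649.7  65.2  72. ] rpy [1.7951e+02 8.0000e-02 3.7900e+00] F [  1.9 -32.1  -4.2] gap 42.7 q [ 2. 22. 85. -1. 73. 88.]
  d mm [0.2 1.3 0. ] turn [ 0.009  0.002 -0.005]
```

32 N of reaction, well above the 8 N detent, so the carriage should be at the hard stop. I'll hold briefly, back off and look.

Request:
carry_out(
  increments=[
    [[0, -0.001, 0], [0, 0, 0], 0.5],
    [[0, 0, 0], [0, 0, 0], 0.5],
    [[0, 0, 0], [0, 0, 0], 0.5],
    [[0, 0.008, 0], [0, 0, 0], 0.5],
    [[0, 0.005, 0], [0, 0, 0], 0.5],
    [[0, 0, -0.03], [0, 0, 0], 0.5],
    [[0, 0, -0.04], [0, 0, 0], 0.5],
    [[0, 0, -0.04], [0, 0, 0], 0.5],
    [[0, 0, 0], [0, 0, 0], 0.3],
  ],
)

```text
time: 5.4
tool_pos: [649.7, 53.0, 184.3]
tcp_rot: [179.5, 0.3, 3.8]
ft_force: [0.9, 0.6, 1.1]
finger_gap: 56.1
```

```bash
python3 -c "
from h import *
s=snap('wrist','w3')
todo([418,-312,180],28.4)"
```

```text
t 5.45 pos [648.4  53.  181.2] rpy [179.49   0.49   3.8 ] F [ 0.7 -0.6  0.8] gap 59.3 q [ 0. 17. 79. -1. 84. 87.]
  d mm [-254.1  348.9    6.5] turn [ 0.007  0.01  -0.429]
```

View pics/w3.png

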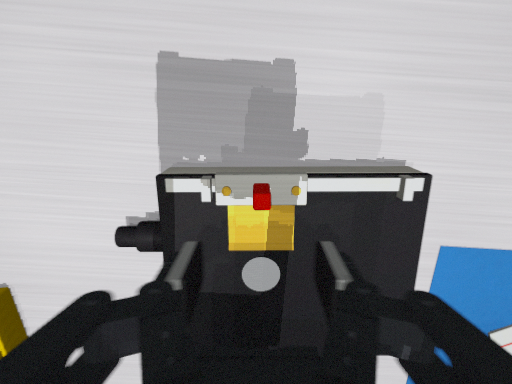

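```bash
python3 - <<'E'
from h import *
s=load('w3'); im=s['image']
cv2.imwrite('pics/z5.png',cv2.resize(im[165:260,195:320],None,fx=6,fy=6))
E
```

```text
(no output)
```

View pics/z5.png

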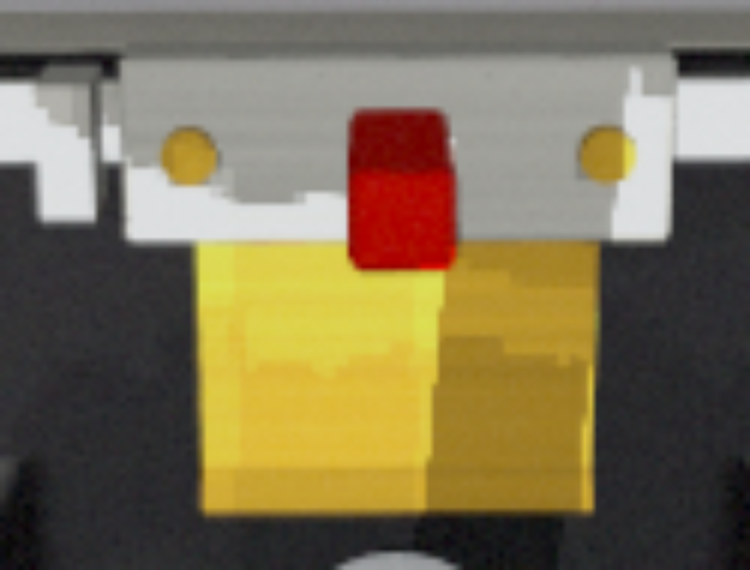

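```bash
python3 - <<'E'
from h import *
c=.99744;n=.0715
def st(p): 
    d=np.array(p)[:2]-[563,13.6]; return np.r_[d@[c,n],d@[-n,c]].round(1)
s=load('w3')
for p,z in [((261.6,201.1),98),((228.3,250.3),59),((293.6,250.3),59),((261,250.3),59),((215.5,204.5),64),((306.5,204.5),64),((159.5,174.5),50),((427,174.5),50)]:
    P=onz(s,[p],z)[0]; print(P.round(1),st(P))
s=load('w1');print('before',st(onz(s,[(236.7,219.1)],98)[0]))
for p in [(86.5,190),(351,190.5)]: print(st(onz(s,[p],50)[0]))
im=load('w1')['image'];
E
```

```text
[650.6  49.6  98. ] [90.  29.7]
[588.3  75.7  59. ] [29.7 60.1]
[592.1  14.9  59. ] [29.2 -0.7]
[590.2  45.3  59. ] [29.4 29.7]
[634.2  88.2  64. ] [76.3 69.4]
[639.3   8.8  64. ] [ 75.7 -10.2]
[654.4 140.3  50. ] [100.3 119.9]
[669.9 -98.4  50. ] [  98.6 -119.3]
before [ 89.5 -21.2]
[ 99.2 119.9]
[  99.4 -122.4]
```

The post is at stage y = 29.7 mm, so carriage ≈ 0.080, home. The leaf-edge middle is at world (590.5, 45.5). Next is the plate.

Request:
carry_out(
  increments=[
    [[-0.023, 0.032, 0], [0, 0.005, -0.086], 0.4],
    [[-0.026, 0.03, 0], [0.005, 0, -0.086], 0.4],
    [[-0.028, 0.027, 0], [0, 0, -0.086], 0.4],
    [[-0.03, 0.025, 0], [0, 0, -0.086], 0.4],
    [[-0.032, 0.022, 0], [0, 0, -0.086], 0.4],
    [[-0.034, 0.019, 0], [0, 0, 0], 0.4],
    [[-0.034, 0.019, 0], [0, 0, 0], 0.4],
    [[-0.034, 0.019, 0], [0, 0, 0], 0.4],
    [[-0.034, 0.019, 0], [0, 0, 0], 0.4],
    [[-0.02, 0.011, 0], [0, 0, 0], 0.5],
    [[0, 0, 0], [0, 0, 0], 0.5],
    [[0, 0, 0], [0, 0, 0], 0.5],
  ],
)

```text
time: 6.65
tool_pos: [439.6, -273.6, 169.4]
tcp_rot: [-179.3, 0.6, 29.7]
ft_force: [-0.8, 0.6, 0.4]
finger_gap: 42.7
```

```bash
python3 -c "
from h import *
s=snap('wrist','w4')
todo([418,-312,180],28.4)"
```

```text
t 6.70 pos [ 439.7 -273.4  169.4] rpy [-179.25    0.6    29.71] F [ 0.4  0.2 -0.5] gap 42.6 q [-37.  -2. 102.  -0.  81.  23.]
  d mm [-38.1  22.7 -10.5] turn [-0.013  0.011  0.023]
```

View pics/w4.png

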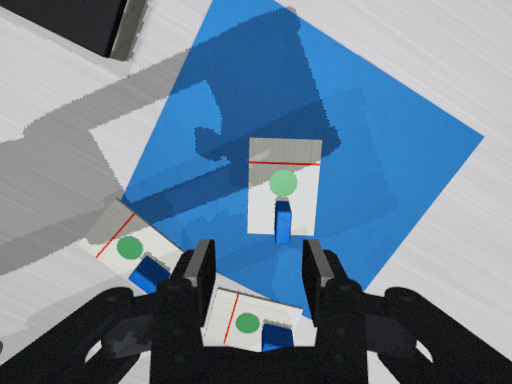

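```bash
python3 - <<'E'
from h import *
s=load('w4'); im=s['image']
a=cv2.resize(im[130:250,235:335],None,fx=5,fy=5,interpolation=cv2.INTER_CUBIC);cv2.imwrite('pics/z6.png',a)
E
```

```text
(no output)
```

View pics/z6.png

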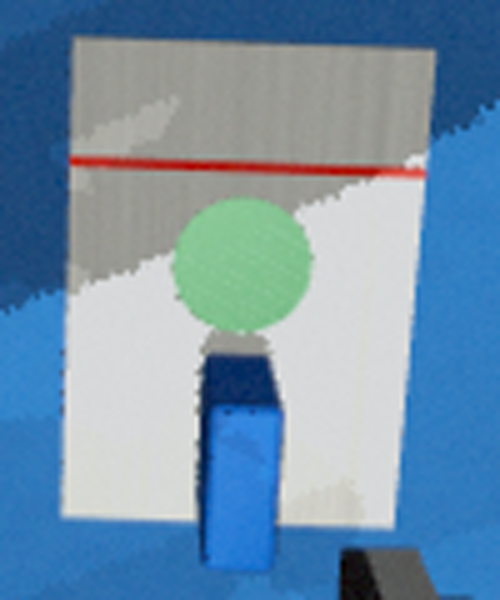

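```bash
python3 - <<'E'
from h import *
s=load('w4')
f=lambda L:np.array(L)/5.+[235-.4,130-.4]
Q=onz(s,f([[72,37],[436,49],[396,528],[61,518]]),5);print(Q.round(1),[np.linalg.norm(Q[i]-Q[(i+1)%4]).round(1) for i in range(4)],Q.mean(0).round(1))
e=Q[0]+Q[1]-Q[2]-Q[3];y=np.arctan2(e[1],e[0]);print(np.degrees(y))
u=np.array([np.cos(y),np.sin(y)])
print('grip from plate',Q.mean(0)[:2]-29*u)
G=onz(s,f([[208,405],[282,408],[272,568],[204,566]]),39);print(G.round(1),[np.linalg.norm(G[i]-G[(i+1)%4]).round(1) for i in range(4)],G.mean(0).round(1))
print('green',onz(s,f([[242,264]]),5))
E
```

```text
[[ 468.3 -244.6    5. ]
 [ 500.9 -306.2    5. ]
 [ 413.1 -353.4    5. ]
 [ 379.8 -291.3    5. ]] [np.float64(69.7), np.float64(99.7), np.float64(70.4), np.float64(100.1)] [ 440.5 -298.9    5. ]
28.051735561509293
grip from plate [ 414.95568362 -312.5090041 ]
[[ 426.8 -297.9   39. ]
 [ 433.  -309.9   39. ]
 [ 404.7 -325.    39. ]
 [ 398.7 -313.7   39. ]] [np.float64(13.5), np.float64(32.0), np.float64(12.8), np.float64(32.2)] [ 415.8 -311.6   39. ]
green [[ 446.07140301 -295.91582439    5.        ]]
```

Request:
carry_out(
  increments=[
    [[-0.02, 0.012, 0], [-0.006, 0.006, 0.01], 0.5],
    [[-0.021, 0.012, 0.02], [-0.006, 0.005, 0.014], 0.5],
    [[0, 0, 0.03], [0, 0, 0], 0.5],
    [[0, 0, 0.03], [0, 0, 0], 0.5],
    [[0, 0, 0], [0, 0, 0], 0.5],
    [[0, 0, 0], [0, 0, 0], 0.5],
  ],
)

```text
time: 7.3
tool_pos: [420.0, -309.9, 87.5]
tcp_rot: [-180.0, -0.2, 28.8]
ft_force: [0.2, 0.1, -0.0]
finger_gap: 42.4
```

```bash
python3 -c "
from h import *
todo([415.3,-312,60],28.1)"
```

```text
t 7.30 pos [ 420.  -309.9   87.5] rpy [-179.98   -0.2    28.81] F [ 0.2  0.1 -0. ] gap 42.4 q [-42.   2. 106.   0.  71.  19.]
  d mm [-5.2 -0.4 27.5] turn [-0.    -0.003  0.012]
```

Request:
carry_out(
  increments=[
    [[-0.005, 0, 0.02], [0, -0.003, 0.012], 0.5],
    [[0, 0, 0.02], [0, 0, 0], 0.5],
    [[0, 0, 0.01], [0, 0, 0], 0.5],
    [[0, 0, 0], [0, 0, 0], 0.5],
    [[0, 0, 0], [0, 0, 0], 0.5],
  ],
)

```text
time: 7.8
tool_pos: [421.9, -313.2, 44.2]
tcp_rot: [179.5, -0.3, 28.4]
ft_force: [0.7, 0.1, 0.4]
finger_gap: 42.6
```

```bash
python3 -c "
from h import *
todo([415.3,-312,11],28.1); snap('wrist','w5')"
```

```text
t 7.80 pos [ 421.9 -313.2   44.2] rpy [179.5   -0.25  28.39] F [0.7 0.1 0.4] gap 42.6 q [-42.   6. 108.   0.  66.  19.]
  d mm [-5.4 -4.4 33.2] turn [ 0.009 -0.004  0.005]
```

View pics/w5.png

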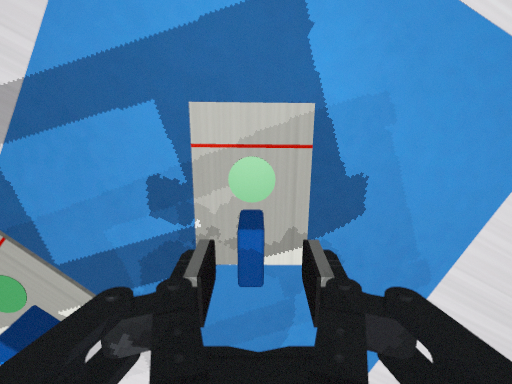

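Request:
carry_out(
  increments=[
    [[-0.004, -0.003, 0.008], [0.009, -0.004, 0.005], 0.5],
    [[-0.002, -0.001, 0.009], [0, 0, 0], 0.5],
    [[0, 0, 0.008], [0, 0, 0], 0.5],
    [[0, 0, 0], [0, 0, 0], 0.5],
    [[0, 0, 0], [0, 0, 0], 0.5],
  ],
)

```text
time: 8.35
tool_pos: [415.3, -313.7, 19.4]
tcp_rot: [179.9, -0.1, 28.1]
ft_force: [-0.2, 0.7, -0.6]
finger_gap: 42.7
```

```bash
python3 -c "
from h import *
todo([415.3,-312,11],28.1)"
```

```text
t 8.35 pos [ 415.3 -313.7   19.4] rpy [ 1.7987e+02 -7.0000e-02  2.8070e+01] F [-0.2  0.7 -0.6] gap 42.7 q [-43.   7. 109.   0.  64.  19.]
  d mm [ 0.8 -1.5  8.4] turn [ 0.002 -0.001 -0.001]
```

Request:
carry_out(
  increments=[
    [[0.001, -0.0015, 0.005], [0, 0, 0], 0.5],
    [[0, 0, 0.003], [0, 0, 0], 0.5],
    [[0, 0, 0], [0, 0, 0], 0.7],
    [[0, 0, 0], [0, 0, 0], 1],
    [[0, 0, 0], [0, 0, 0], 1],
    [[0, 0, 0], [0, 0, 0], 1],
    [[0, 0, 0], [0, 0, 0], 1],
    [[0, 0, 0], [0, 0, 0], 1],
  ],
  newtons=80,
)

```text
time: 9.15
tool_pos: [415.7, -311.8, 11.0]
tcp_rot: [179.9, -0.1, 28.1]
ft_force: [0.3, -0.1, -0.8]
finger_gap: 12.5
```

```bash
python3 -c "
from h import *
todo([415.3,-312,11],28.1)"
```

```text
t 9.15 pos [ 415.7 -311.8   11. ] rpy [ 1.7986e+02 -8.0000e-02  2.8080e+01] F [ 0.3 -0.1 -0.8] gap 12.5 q [-43.   8. 109.   0.  63.  19.]
  d mm [-0.5 -0.  -0. ] turn [ 0.003 -0.001 -0.   ]
```

Request:
carry_out(
  increments=[
    [[0, 0, -0.01], [0, 0, 0], 1],
    [[0, 0, -0.03], [0, 0, 0], 1],
    [[0, 0, -0.03], [0, 0, 0], 1],
    [[0, 0, -0.03], [0, 0, 0], 1],
    [[0, 0, 0], [0, 0, 0], 1],
    [[0, 0, 0], [0, 0, 0], 1],
  ],
)

```text
time: 9.75
tool_pos: [414.5, -310.8, 116.5]
tcp_rot: [180.0, -0.0, 28.1]
ft_force: [-0.7, -0.5, -1.1]
finger_gap: 12.7
```

```bash
python3 -c "
from h import *
todo([487.1,38.2,120],4.1);snap('wrist','w6')"
```

```text
t 9.75 pos [ 414.5 -310.8  116.5] rpy [ 1.7997e+02 -4.0000e-02  2.8080e+01] F [-0.7 -0.5 -1.1] gap 12.7 q [-43.  -0. 106.   0.  75.  19.]
  d mm [ 228.3 -273.8   -3.5] turn [ 0.    -0.001  0.418]
```

View pics/w6.png

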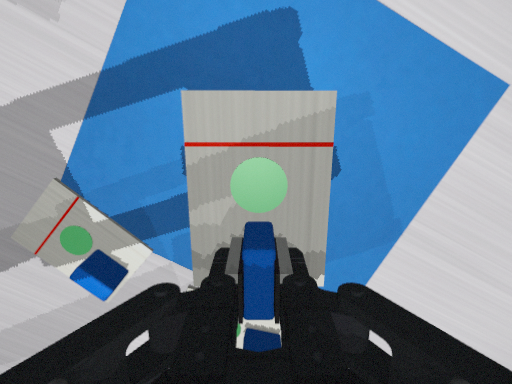

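Request:
carry_out(
  increments=[
    [[0.0205, -0.025, -0.002], [0, 0, 0.07], 1],
    [[0.019, -0.0265, -0.002], [0, 0, 0.07], 1],
    [[0.017, -0.0275, 0], [0, 0, 0.07], 1],
    [[0.015, -0.0285, 0], [0, 0, 0.07], 1],
    [[0.013, -0.0295, 0], [0, 0, 0.07], 1],
    [[0.011, -0.0305, 0], [0, 0, 0.07], 1],
    [[0.009, -0.031, 0], [0, 0, 0], 1],
    [[0.009, -0.031, 0], [0, 0, 0], 1],
    [[0.009, -0.031, 0], [0, 0, 0], 1],
    [[0.006, -0.02, 0], [0, 0, 0], 1],
    [[0, 0, 0], [0, 0, 0], 1],
    [[0, 0, 0], [0, 0, 0], 1],
  ],
)

```text
time: 11.0
tool_pos: [475.0, 6.9, 107.2]
tcp_rot: [-179.6, 1.1, 2.9]
ft_force: [-0.6, -0.1, -0.0]
finger_gap: 12.6
```

```bash
python3 -c "
from h import *
todo([487.1,38.2,80],4.1)"
```

```text
t 11.00 pos [475.    6.9 107.2] rpy [-179.64    1.09    2.85] F [-0.6 -0.1 -0. ] gap 12.6 q [ -6.  -5. 112.   0.  75.  82.]
  d mm [ 14.2 -30.5  27.1] turn [-0.006  0.019 -0.022]
```

Request:
carry_out(
  increments=[
    [[0.007, -0.015, 0.007], [-0.003, 0.01, -0.011], 1],
    [[0.006, -0.015, 0.008], [-0.003, 0.009, -0.011], 1],
    [[0, 0, 0], [0, 0, 0], 1],
    [[0, 0, 0], [0, 0, 0], 1],
  ],
)

```text
time: 11.4
tool_pos: [484.5, 34.3, 89.5]
tcp_rot: [179.9, 0.2, 3.9]
ft_force: [-0.5, -0.4, -0.3]
finger_gap: 12.4
```

```bash
python3 -c "
from h import *
todo([487.1,38.2,70],4.1);snap('wrist','w7')"
```

```text
t 11.40 pos [484.5  34.3  89.5] rpy [179.95   0.21   3.95] F [-0.5 -0.4 -0.3] gap 12.4 q [ -2.  -3. 112.  -0.  72.  84.]
  d mm [ 2.9 -3.7 19.5] turn [ 0.001  0.004 -0.003]
```

View pics/w7.png

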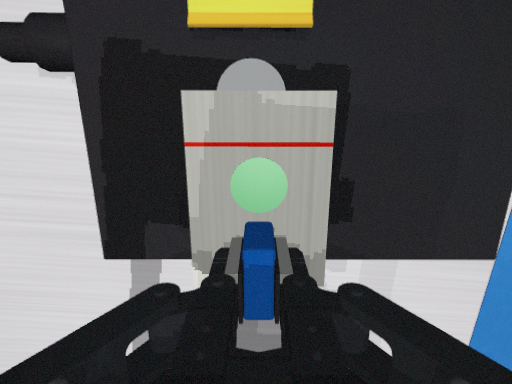

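The plate sits over the deck, with its front edge at row 91 (columns 181–336). The leaf edge is at row 26 (columns 188–313). I'll measure the relative offset.

```bash
python3 - <<'E'
from h import *
c=.99744;n=.0715
def st(p): 
    d=np.array(p)[:2]-[563,13.6]; return np.r_[d@[c,n],d@[-n,c]].round(1)
s=load('w7')
A=onz(s,[[181,91],[336.5,91.5]],83.5);B=onz(s,[[188,26.5],[313,26.5]],59)
for q in (A,B): print([st(p) for p in q],np.linalg.norm(q[0]-q[1]).round(1),np.degrees(np.arctan2(-(q[0]-q[1])[0],(q[0]-q[1])[1])).round(2), st(q.mean(0)))
print('tcp',st(r.sense()['tool_pos']))
E
```

```text
[array([ 0.9, 60.1]), array([ 0.5, -9. ])] 69.1 3.79 [ 0.7 25.6]
[array([31.4, 60.1]), array([31.3, -1. ])] 61.2 3.98 [31.4 29.6]
tcp [-77.   26.2]
```

Request:
carry_out(
  increments=[
    [[0.001, -0.004, 0.007], [0, 0.004, -0.003], 1],
    [[0, 0, 0.007], [0, 0, 0], 1],
    [[0, 0, 0.007], [0, 0, 0], 1],
    [[0, 0, 0], [0, 0, 0], 1],
    [[0, 0, 0], [0, 0, 0], 1],
  ],
)

```text
time: 11.95
tool_pos: [485.0, 36.1, 66.8]
tcp_rot: [179.9, -0.0, 3.9]
ft_force: [-0.9, -0.5, -1.1]
finger_gap: 12.6
```

```bash
python3 -c "
from h import *
todo([487.1,38.2,60],4.1)"
```

```text
t 11.95 pos [485.   36.1  66.8] rpy [ 1.7993e+02 -2.0000e-02  3.9300e+00] F [-0.9 -0.5 -1.1] gap 12.6 q [ -2.  -2. 113.  -0.  69.  84.]
  d mm [ 2.3 -1.9  6.8] turn [ 0.001 -0.    -0.003]
```

Request:
carry_out(
  increments=[
    [[0, -0.002, 0.003], [0, 0, -0.003], 1],
    [[0, 0, 0.002], [0, 0, 0], 1],
    [[0, 0, 0.001], [0, 0, 0], 1],
    [[0, 0, 0], [0, 0, 0], 1],
  ],
)

```text
time: 12.35
tool_pos: [485.3, 38.3, 61.0]
tcp_rot: [179.9, -0.1, 4.1]
ft_force: [-0.0, -0.6, -0.1]
finger_gap: 12.4
```

Request:
carry_out(
  increments=[
    [[0, 0, 0.001], [0, 0, 0], 1],
    [[0, 0, 0], [0, 0, 0], 1],
  ],
)

```text
time: 12.55
tool_pos: [485.7, 38.3, 61.2]
tcp_rot: [179.9, -0.1, 4.1]
ft_force: [0.8, -0.3, -1.2]
finger_gap: 12.9
```

```bash
python3 -c "
from h import *
todo([487.1,38.2,60],4.1)"
```

```text
t 12.55 pos [485.7  38.3  61.2] rpy [ 1.7991e+02 -1.0000e-01  4.1400e+00] F [ 0.8 -0.3 -1.2] gap 12.9 q [ -1.  -1. 113.  -0.  68.  84.]
  d mm [1.4 0.2 1.2] turn [ 0.002 -0.002  0.001]
```

Request:
carry_out(
  increments=[
    [[0, 0, 0.001], [0, 0, 0], 1],
    [[0, 0, 0.0005], [0, 0, 0], 1],
    [[0, 0, 0], [0, 0, 0], 1],
  ],
)

```text
time: 12.85
tool_pos: [486.3, 38.3, 61.0]
tcp_rot: [179.9, -0.2, 4.1]
ft_force: [0.3, -0.4, -1.8]
finger_gap: 12.3
```

Request:
carry_out(
  increments=[
    [[0, 0, 0.001], [0, 0, 0], 1],
    [[0, 0, 0], [0, 0, 0], 1],
  ],
)

```text
time: 13.05
tool_pos: [486.7, 38.3, 61.1]
tcp_rot: [179.9, -0.2, 4.1]
ft_force: [0.7, 0.0, -1.2]
finger_gap: 12.6
```

Request:
carry_out(
  increments=[
    [[0, 0, 0.002], [0, 0, 0], 1],
    [[0, 0, 0.002], [0, 0, 0], 1],
  ],
)

```text
time: 13.25
tool_pos: [487.2, 38.4, 60.9]
tcp_rot: [179.9, -0.2, 4.2]
ft_force: [-14.7, -0.2, 26.1]
finger_gap: 12.8
```

```bash
python3 -c "
from h import *
todo([487.1,38.2,60],4.1)"
```

```text
t 13.25 pos [487.2  38.4  60.9] rpy [179.89  -0.19   4.17] F [-14.7  -0.2  26.1] gap 12.8 q [ -1.  -1. 113.  -0.  68.  84.]
  d mm [-0.1  0.1  0.9] turn [ 0.002 -0.003  0.001]
```

Contact is at TCP z ≈ 61, which matches the geometry. Now I'll slide forward with light pressure.

Request:
carry_out(
  increments=[
    [[0.004, 0, 0], [0, 0, 0], 1],
    [[0.005, 0, 0.0005], [0, 0, 0], 1],
    [[0.005, 0, 0.0005], [0, 0, 0], 1],
    [[0.005, 0, 0.0005], [0, 0, 0], 1],
    [[0, 0, 0], [0, 0, 0], 1],
  ],
)

```text
time: 13.75
tool_pos: [507.9, 39.7, 61.0]
tcp_rot: [179.9, -0.2, 4.2]
ft_force: [0.5, 0.6, 0.8]
finger_gap: 12.8
```

```bash
python3 -c "
from h import *
todo([543.9,42.3,61],4.1);snap('wrist','w8')"
```

```text
t 13.75 pos [507.9  39.7  61. ] rpy [179.87  -0.23   4.17] F [0.5 0.6 0.8] gap 12.8 q [ -1.   2. 109.  -0.  68.  85.]
  d mm [36.1  0.1  0.1] turn [ 0.002 -0.004  0.001]
```

View pics/w8.png

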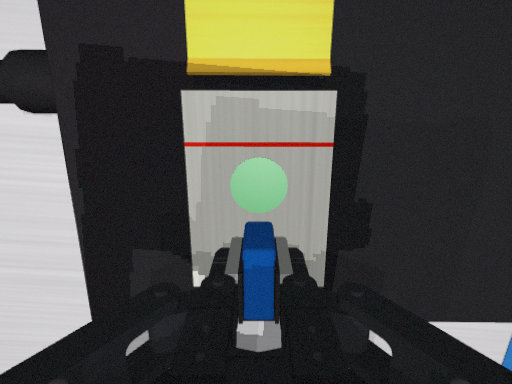

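The plate front (columns 181–337) is centred on the leaf (187–331) and about 7 mm short of it. I'll keep sliding under.

Request:
carry_out(
  increments=[
    [[0.004, 0, 0.0005], [0, 0, 0], 1],
    [[0.004, 0, 0.0005], [0, 0, 0], 1],
    [[0.004, 0, 0.0005], [0, 0, 0], 1],
    [[0.004, 0, 0.0005], [0, 0, 0], 1],
    [[0, 0, 0], [0, 0, 0], 1],
  ],
)

```text
time: 14.3
tool_pos: [523.9, 40.8, 61.0]
tcp_rot: [179.9, -0.1, 4.2]
ft_force: [1.0, -0.5, 0.1]
finger_gap: 12.4
```

```bash
python3 -c "
from h import *
todo([545.9,42.3,61],4.1);snap('wrist','w9')"
```

```text
t 14.30 pos [523.9  40.8  61. ] rpy [ 1.7987e+02 -8.0000e-02  4.1700e+00] F [ 1.  -0.5  0.1] gap 12.4 q [ -1.   5. 107.  -0.  68.  85.]
  d mm [22.   0.1  0. ] turn [ 0.002 -0.001  0.001]
```

View pics/w9.png

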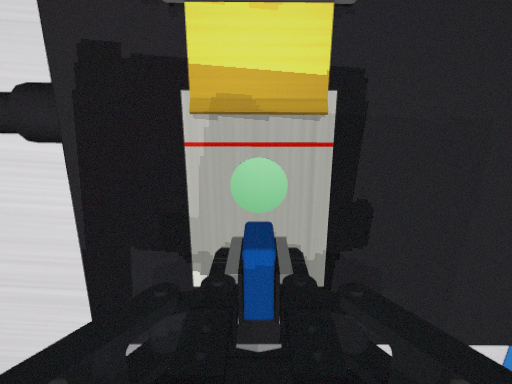

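The front is under the leaf (edge at row 112 over the plate) and the leaf is still level. About 23 mm to go.

Request:
carry_out(
  increments=[
    [[0.004, 0, 0.0005], [0, 0, 0], 1],
    [[0.004, 0, 0.0005], [0, 0, 0], 1],
    [[0.004, 0, 0.0005], [0, 0, 0], 1],
    [[0.004, 0, 0.0005], [0, 0, 0], 1],
    [[0.004, 0, 0.0005], [0, 0, 0], 1],
    [[0.003, 0, 0.0005], [0, 0, 0], 1],
    [[0, 0, 0], [0, 0, 0], 1],
  ],
)

```text
time: 15.05
tool_pos: [546.0, 42.5, 61.0]
tcp_rot: [179.9, 0.1, 4.2]
ft_force: [1.1, 0.3, 0.3]
finger_gap: 12.6
```

```bash
python3 -c "
from h import *
todo([545.9,42.3,61],4.1);snap('wrist','w10')"
```

```text
t 15.05 pos [546.   42.5  61. ] rpy [1.7987e+02 1.1000e-01 4.1800e+00] F [1.1 0.3 0.3] gap 12.6 q [ -1.   8. 103.  -0.  69.  85.]
  d mm [-0.1  0.2 -0. ] turn [0.002 0.002 0.001]
```

View pics/w10.png

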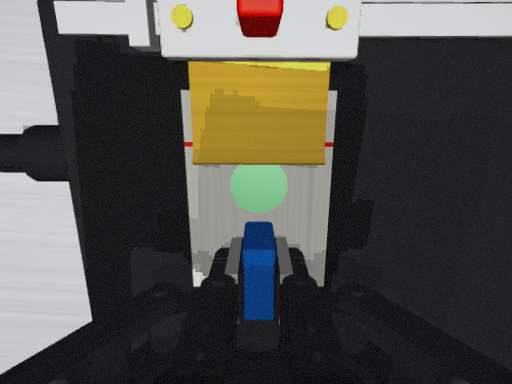

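The red line (row 144) is covered by the leaf edge (row 164), and the plate is centred. Now the final press.

Request:
carry_out(
  increments=[
    [[0, 0, 0.001], [0, 0, 0], 1],
    [[0, 0, 0.0012], [0, 0, 0], 1],
  ],
)

```text
time: 15.3
tool_pos: [546.0, 42.5, 60.9]
tcp_rot: [179.9, 0.1, 4.2]
ft_force: [-7.9, -1.0, 17.4]
finger_gap: 12.7
```

```bash
python3 -c "
from h import *
todo([545.9,42.3,61],4.1);snap('top','t3');snap('scene','s3')
todo([545.9,42.3,61],4.1);snap('wrist','w11')
todo([545.9,42.3,61],4.1);snap('wrist','w12')
todo([545.9,42.3,61],4.1)
s=load('s3')['image'];cv2.imwrite('pics/z8.png',cv2.resize(s[170:250,180:290],None,fx=7,fy=7,interpolation=2))"
```

```text
t 15.30 pos [546.   42.5  60.9] rpy [1.7986e+02 1.1000e-01 4.1900e+00] F [-7.9 -1.  17.4] gap 12.7 q [ -1.   8. 103.  -0.  69.  85.]
  d mm [-0.1  0.2 -0.1] turn [0.002 0.002 0.002]
t 15.40 pos [546.   42.5  60.9] rpy [1.7986e+02 1.0000e-01 4.1900e+00] F [-7.1  0.1 14.7] gap 12.6 q [ -1.   8. 103.  -0.  69.  85.]
  d mm [-0.1  0.2 -0.1] turn [0.002 0.002 0.002]
t 15.45 pos [546.   42.5  60.9] rpy [1.7986e+02 1.0000e-01 4.1900e+00] F [-7.5 -0.9 15.9] gap 12.5 q [ -1.   8. 103.  -0.  69.  85.]
  d mm [-0.1  0.2 -0.1] turn [0.002 0.002 0.002]
t 15.50 pos [546.   42.5  60.9] rpy [1.7986e+02 9.0000e-02 4.1900e+00] F [-8.4 -0.2 15.8] gap 12.5 q [ -1.   8. 103.  -0.  69.  85.]
  d mm [-0.1  0.2 -0.1] turn [0.002 0.002 0.002]
```

View pics/z8.png

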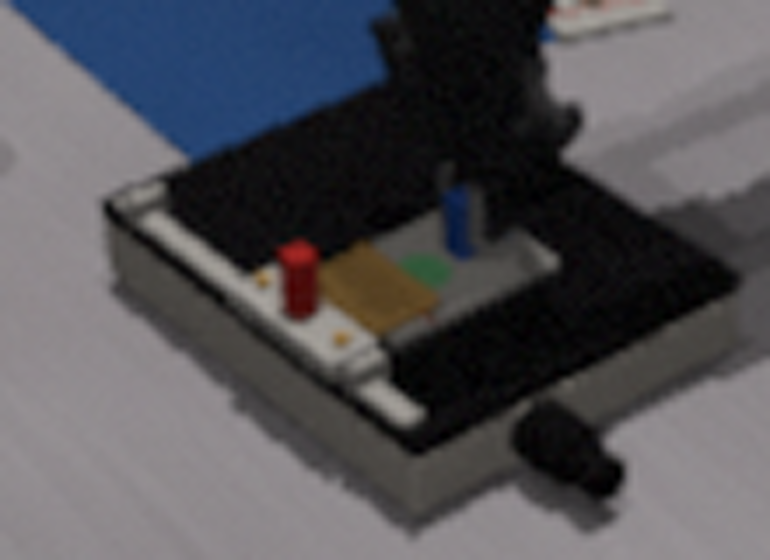

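```bash
python3 - <<'E'
from h import *
c=.99744;n=.0715
def st(p): 
    d=np.array(p)[:2]-[563,13.6]; return np.r_[d@[c,n],d@[-n,c]].round(1)
s=load('w12')
E=onz(s,[[193,164],[325,164]],60); L=onz(s,[[184,144.3],[333.5,144.3]],54)
print('edge',st(E[0]),st(E[1]),'line',st(L[0]),st(L[1]), 'in =',24+st(L.mean(0))[0]-st(E.mean(0))[0])
B=onz(s,[[162,57],[358,57]],64);print('block',st(B[0]),st(B[1]))
todo([545.9,42.3,61],4.1); r.hand_in()
E
```

```text
edge [30.8 59.7] [30.9 -0.9] line [39.  64.7] [39.1 -5.5] in = 32.2
block [75.4 68.8] [ 75.5 -10.6]
t 15.50 pos [546.   42.5  60.9] rpy [1.7986e+02 9.0000e-02 4.1900e+00] F [-8.4 -0.2 15.8] gap 12.5 q [ -1.   8. 103.  -0.  69.  85.]
  d mm [-0.1  0.2 -0.1] turn [0.002 0.002 0.002]
the job is handed in; nothing more can be done
```

The carriage is home, the plate is tucked under the leaf, and I handed the job in at 15.5 s with the gripper still holding and pressing. No verdict was reported.

- **Carriage:** I pushed the red post to the hard stop, where the reaction reached 32 N. Afterwards the post measured about 29.7 mm in stage y, so the carriage is at about 0.080 m. In the last picture the carriage block's ends average 29.1 mm, about 0.079 m. Both are above the 0.0765 limit, but the cameras are only good to about 2 mm.
- **Plate:** I took the farthest of the three lookalikes, the one on the blue mat, and slid it along the deck under the leaf. The front edge is about 32 mm in, measured in the last picture, and the red line is covered. It sits about 0.2 mm off the leaf's middle and about 0.1° off square.
- **Leaf:** I saw no lift in the pictures; its angle was not measured directly.
- **Final press:** About 16 N downward and steady, at 80 N grip. About 8 N of sideways reaction remains, and the plate is not moving.
- **Other objects:** The arm's path stayed clear of the tip box, tube rack and bottle. I did not measure their positions again at the end.
- **Disagreement:** The deck's long side measured 239 to 246 mm, against the stated 250 mm. The leaf, carriage and plate sizes matched, so I relied on those.

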